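Let the yellow balls out of the lever dispenser

ROBOT

A 6-joint arm with a two-finger parallel gripper is mounted at the origin on the work surface. World frame = base frame: x ahead of the robot, y to its left, z up, the work surface at z = 0. Lengths are in m, angles in rad, forces in N, time in s.
With the tool pointing down it reaches from about 0.2 to 0.875 m from the base axis. Payload 3.4 kg.
Tool frame: the origin (TCP) lies at the very end of the fingers, on their centre line; the grasp point (between the pads) lies 19 mm behind it (robot.tcp_to_grasp is the z of the grasp point in the tool frame, in m); z points along the fingers, y is the line along which they close (so a half turn about z gives the same grasp; the last joint's range is limited). The gripper opens to 94 mm and grips with 3 to 60 N. Pads are 16 mm wide; open, the fingers measure 119 mm over their backs; the gripper's body (75 mm by 177 mm) begins 78 mm behind the grasp point.
Start: joints at [-1.365, 0.276, 1.505, -0, 1.361, -0.121], TCP at [0.185, -0.545, 0.205] pointing down, gripper open.
Joint ranges: [-2.89, 2.89], [-0.75, 2.08], [0.22, 2.7], [-1.18, 4.32], [0.11, 2.71], [-2.7, 2.7]. Speed limits (rad/s): [2.57, 2.57, 3.14, 3.14, 3.14, 3.14].

INTERFACE

Orientations are given as a 3x3 rotation matrix whose columns are the frame's x, y, z axes.
In Python, from plant import robot, eyes, order gives the robot as it stands.
- The arm moves only by the tool carry_out, never from a script. Its argument "steps" is a list of rows, each an object with "jaw": the finger opening in m, from 0 to 0.094; "xyz": the shift along the tool's x, y, z in m, a list of three; "yaw": the turn about the tool's z in rad. A call has 1 to 20 rows; each row is the pose to reach, as a shift and turn from the pose commanded when the call began, along the tool's axes at that moment; what a row does not reach only later rows make up. A row lasts 1/10 s, in which the tool goes at most 50 mm and 8.59 degrees, less where a joint would pass 70% of its speed; a pose out of reach is approached as far as the arm can. A call with a gripper value outside its range is refused whole. The fingers move at their own pace and stop on an object; "grip_force" is the grip in N (left out, the last holds). Time passes only in rows, so rows that repeat a pose let the fingers close. It gives the time, the measured TCP pose, the force, the opening and the grip force at its end, in the units of the state.
- robot.get_obs(): the state, without advancing time (a new reading comes with each control period).
- eyes.snapshot(name): name is "side" or "top" or "wrist"; returns a dict with "color" (420x560x3 uint8, red, green, blue), "z_map" (420x560 float32, m along the optical axis (not along the pixel's ray), 0 where there is no reading), "fx", "fy", "cx", "cy" (pixels), "R" (3x3) and "t" (3): a world point X has camera coordinates R X + t. Camera axes: x right, y down, z forward; pixel columns grow to the right and rows downward; lengths in m; the calibration is good to about 2 mm. A picture is of the moment at which its call begins.
- order.close_job(): hands the job in; it is judged then, once.
Trained networks look in the newest picture that a camera, given by its name, has taken for a name from the list of things; names that differ only in an ending like _2 or _b are one class to them, and where a whole thing is asked for, a point or a joint stands for the part that bears it (a point fixed in the world has none). Each returns a list of dicts, best first, with "score" (0 to 1); they miss things now and then, are a little off and sometimes report something else, mostly with a low value. They report only what shows in the picture. A call takes as long as a camera call. They do not tell look-alikes from the thing itself.
- eyes.boxes_of(label, camera): "location" ([row, column] in pixels, amid what is visible of it).
- eyes.mark_of(label, camera): "location" ([row, column] in pixels: a listed point, or the origin of a listed thing).
The state is a dict: "t": time; "qpos": joint angles; "qvel": joint speeds; "joint_efforts": joint torques, N m; "tcp_pos": TCP position; "orientation": TCP orientation; "contact_force": force on the tool from outside, world axes, zero at the start; "wrist_torque": the same for the moment, N m; "grip_width": opening from 0.0 (shut) to 1.0 (fully open); "grasp_force": force on a finger pad.
Only numpy, scipy, OpenCV 4.12 (cv2) and the standard library are available. Lean on these libraries where they do the work, as an engineer would, in place of code of your own. Each camera call takes 0.05 s, during which the arm holds its last target. There are 200 camera calls.

TASK

Press down the yellow paddle of the ball dispenser with the fingertips, so that the lever lifts the yellow gate, and keep it down until all three yellow balls have rolled into the bowl below; then let the lever come back up so that the gate is shut again. Only press the paddle: do not touch the balls or the gate, and do not lift, push or carry anything else. Leave the blue dispenser and the bowls, jar, bottle and tin alone.

Things in the scene. Friction and masses are not known exactly. Their poses are not given: they have to be found in the camera images.
- yellow_dispenser: Fixed plywood dispenser with yellow balls. Origin on the table under its middle; its +x points down the chute to its bowl. Base 250 x 90 x 12 mm (x -190 to +60). Chute x -80 to +100, 52 mm wide, lip 79 mm up. Lever bar 240 x 14 x 10 mm over the chute, on a pin at x -60, 168 mm up, between posts 84 mm wide overall, 184 mm high. Paddle centre at x -160, free below down to the base; gate at x +60.
- yellow_lever (a joint): Tilt of the yellow lever, rad: 0 at rest (paddle up, gate shut); grows as the paddle goes down and the gate rises, to a stop at 0.40 (paddle centre about 40 mm down, gate edge about 50 mm up). Balls pass freely above about 0.28. A spring brings it back to 0 when let go: about 2 N on the paddle starts it, about 4.3 N holds it at the stop.
- yellow_paddle: The yellow press paddle, a flat plate 40 x 34 x 8 mm on the uphill end of the yellow lever, 100 mm from its pivot. Origin at the centre of its top face, 181 mm above the table at rest; its +x points along the lever towards the gate. It tips with the lever, its centre shifting 3 mm towards the pivot on the way down.
- yellow_gate: The yellow gate plate, 4 x 36 x 68 mm, hanging from the downhill end of the yellow lever. Origin at the middle of its lower edge, 10 mm above the chute floor when shut.
- yellow_ball0: A yellow ball, 36 mm in diameter, 18 g, origin at its centre; at first it rests against the shut gate. The ball rolls out by itself once the gate is open.
- yellow_ball1: A yellow ball, 36 mm in diameter, 18 g, origin at its centre; at first number 2 in the row behind the shut gate. The ball rolls out by itself once the gate is open.
- yellow_ball2: A yellow ball, 36 mm in diameter, 18 g, origin at its centre; at first number 3 in the row behind the shut gate. The ball rolls out by itself once the gate is open.
- yellow_bowl: A mint green round bowl, 150 mm across the rim and 60 mm high, loose, standing on the table under the lip of the yellow dispenser's chute. Origin at the centre of its underside.
- blue_dispenser: Fixed plywood dispenser with blue balls. Origin on the table under its middle; its +x points down the chute to its bowl. Base 250 x 90 x 12 mm (x -190 to +60). Chute x -80 to +100, 52 mm wide, lip 79 mm up. Lever bar 240 x 14 x 10 mm over the chute, on a pin at x -60, 168 mm up, between posts 84 mm wide overall, 184 mm high. Paddle centre at x -160, free below down to the base; gate at x +60.
- blue_lever (a joint): Tilt of the blue lever, rad: 0 at rest (paddle up, gate shut); grows as the paddle goes down and the gate rises, to a stop at 0.40 (paddle centre about 40 mm down, gate edge about 50 mm up). Balls pass freely above about 0.28. A spring brings it back to 0 when let go: about 2 N on the paddle starts it, about 4.3 N holds it at the stop.
- blue_paddle: The blue press paddle, a flat plate 40 x 34 x 8 mm on the uphill end of the blue lever, 100 mm from its pivot. Origin at the centre of its top face, 181 mm above the table at rest; its +x points along the lever towards the gate. It tips with the lever, its centre shifting 3 mm towards the pivot on the way down.
- blue_gate: The blue gate plate, 4 x 36 x 68 mm, hanging from the downhill end of the blue lever. Origin at the middle of its lower edge, 10 mm above the chute floor when shut.
- blue_ball0: A blue ball, 36 mm in diameter, 18 g, origin at its centre; at first it rests against the shut gate. The ball rolls out by itself once the gate is open.
- blue_ball1: A blue ball, 36 mm in diameter, 18 g, origin at its centre; at first number 2 in the row behind the shut gate. The ball rolls out by itself once the gate is open.
- blue_ball2: A blue ball, 36 mm in diameter, 18 g, origin at its centre; at first number 3 in the row behind the shut gate. The ball rolls out by itself once the gate is open.
- blue_bowl: A cream round bowl, 150 mm across the rim and 60 mm high, loose, standing on the table under the lip of the blue dispenser's chute. Origin at the centre of its underside.
- jar: A loose amber jar with a red cap, 60 mm in diameter, 90 mm high, between the dispensers. Origin at the centre of its underside.
- milk: A loose white bottle with a blue cap, 68 mm in diameter, 170 mm high. Origin at the centre of its underside.
- tin: A loose white open baking tin, 90 x 200 x 50 mm. Origin at the centre of its underside.
Mind the look-alikes: they are no part of the job. What is shaped like the yellow_bowl but orange is not meant.

How it is judged:
On the way, in this order (a step that is already met when the one before it is completed fails the run):
1. the fingers press the yellow paddle down and the gate rises (value of joint yellow_lever above 0.13 rad and contact force between yellow_paddle and the fingers above 0.5 N), for 0.1 s.
2. all three yellow balls have come into the yellow dispenser's bowl (horizontal distance between each of yellow_ball0, yellow_ball1, yellow_ball2 and yellow_bowl below 0.06 m and height (world z) of each of yellow_ball0, yellow_ball1, yellow_ball2 below 0.06 m), for 0.2 s.
At the end, for the whole second after the job is handed in: All three yellow balls lie in the yellow dispenser's bowl (centres within 60 mm of its axis and less than 60 mm above the table), the bowl stands upright and at rest, and both levers are back at rest (below 0.05 rad) with their gates shut (all of step 2 and value of joint each of yellow_lever, blue_lever below 0.05 rad and angle between yellow_bowl's own z axis and vertical below 0.15 rad and linear speed of yellow_bowl below 0.05 m/s); the robot touches nothing.
It fails at once if the blue lever is pressed (value of joint blue_lever above 0.1 rad).
It fails at once if a blue ball leaves its place (distance of any of blue_ball0, blue_ball1, blue_ball2 from where it was at the start of the episode above 0.03 m).
It fails at once if the fingers touch a yellow ball or the gate (contact force between the fingers and yellow_gate above 0.5 N or contact force between the fingers and yellow_ball0 above 0.3 N or contact force between the fingers and yellow_ball1 above 0.3 N or contact force between the fingers and yellow_ball2 above 0.3 N).
It fails at once if a yellow ball is lifted (height (world z) of any of yellow_ball0, yellow_ball1, yellow_ball2 above 0.145 m).
It fails at once if a bowl, the jar, the bottle or the tin is shifted by more than 25 mm or tipped (distance of any of yellow_bowl, blue_bowl, jar, milk, tin from where it was at the start of the episode above 0.025 m or angle between any of jar, milk's own z axis and vertical above 0.3 rad).
It also fails if it takes over 35 s, if anything falls off the work surface, if the arm or the gripper's body presses on something with over 40 N, if the wrist force passes 120 N, or if a joint passes its speed limit or range.

## Working session

There is one attempt and no reset: what is moved stays moved. The work goes in short steps, Python scripts to look and compute and a tool call to move; the robot and the scene stay as the last step left them, time stands still between calls to the robot, and variables do not carry over. Pictures are saved under pics/ and viewed, at most 10 in all, crops included, and the job is handed in when it is done.

Besides the shell and the picture viewer there is one more tool, called after "Request:" as name(argument=value, ...), one argument or row to a line, values as JSON. carry_out: Moves the arm, as the interface text tells. Its arguments: {"type":"object","properties":{"steps":{"type":"array"},"grip_force":{"type":"number"}},"required":["steps"]}

```bash
mkdir -p pics && cat > h.py <<'E'
import numpy as np, cv2
from plant import robot, eyes, order
def world(s,r,c):
    r0,c0=int(round(r)),int(round(c)); p=s["z_map"][max(r0-2,0):r0+3,max(c0-2,0):c0+3]; z=np.median(p[p>0])
    X=np.array([(c-s["cx"])/s["fx"]*z,(r-s["cy"])/s["fy"]*z,z]); return np.asarray(s["R"]).T@(X-s["t"])
def save(s,n): cv2.imwrite("pics/"+n,s["color"][:,:,::-1])
E
python3 - <<'E'
from h import *
o=robot.get_obs(); print(o["t"],o["tcp_pos"],o["orientation"],o["grip_width"])
for cam in ("top","side"):
    s=eyes.snapshot(cam); save(s,cam+".png")
    for l in ("yellow_paddle","yellow_gate","yellow_bowl","blue_paddle","yellow_ball0"):
        for d in eyes.mark_of(l,cam)[:3]:
            r,c=d["location"]; print(cam,l,round(d["score"],2),np.round([r,c]),np.round(world(s,r,c),3))
E
```

```text
0.0 [ 0.18444983 -0.54401852  0.20463961] [[ 9.47088958e-01  3.20970989e-01 -3.59280821e-04]
 [ 3.20971120e-01 -9.47087420e-01  1.72016533e-03]
 [ 2.11852823e-04 -1.74446836e-03 -9.99998456e-01]] 0.9989507171976582
top yellow_paddle 0.57 [221. 339.] [ 0.566 -0.212  0.097]
top yellow_paddle 0.48 [265. 344.] [ 0.416 -0.213  0.182]
top yellow_gate 0.48 [203. 348.] [ 0.625 -0.24   0.124]
top yellow_gate 0.29 [224. 337.] [ 0.567 -0.217  0.013]
top yellow_bowl 0.82 [183. 344.] [ 0.724 -0.247  0.006]
top yellow_bowl 0.64 [204. 225.] [0.61  0.169 0.174]
top yellow_bowl 0.43 [210. 232.] [0.599 0.154 0.112]
top blue_paddle 0.61 [254. 218.] [0.447 0.185 0.182]
top blue_paddle 0.39 [188. 226.] [0.663 0.167 0.173]
top yellow_ball0 0.62 [208. 351.] [ 0.599 -0.238  0.172]
top yellow_ball0 0.58 [228. 346.] [ 0.54  -0.229  0.133]
top yellow_ball0 0.41 [216. 352.] [ 0.573 -0.241  0.171]
side yellow_paddle 0.52 [173. 350.] [ 0.418 -0.207  0.179]
side yellow_paddle 0.43 [262. 323.] [0.454 0.033 0.034]
side yellow_gate 0.62 [174. 300.] [ 0.575 -0.227  0.123]
side yellow_gate 0.48 [170. 287.] [ 0.621 -0.24   0.117]
side yellow_bowl 0.77 [242. 277.] [ 0.608 -0.033  0.004]
side yellow_bowl 0.62 [185. 257.] [ 0.729 -0.256  0.007]
side blue_paddle 0.71 [279. 320.] [0.446 0.181 0.18 ]
side yellow_ball0 0.61 [172. 302.] [ 0.571 -0.232  0.125]
side yellow_ball0 0.57 [171. 293.] [ 0.599 -0.238  0.118]
```

View pics/top.png

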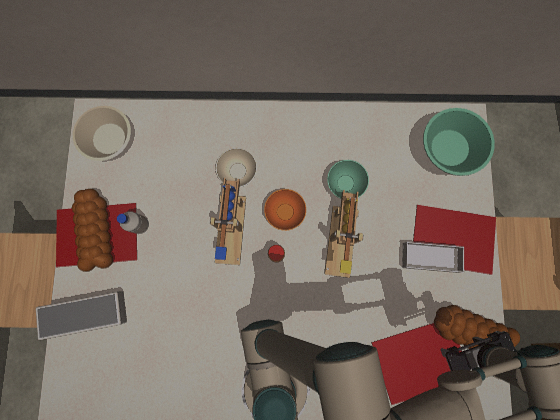

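View pics/side.png

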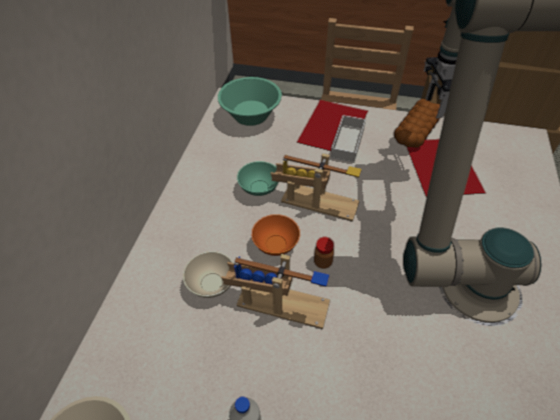

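The top picture shows the yellow paddle at (row 267, col 346). The candidates that could be confused with it are the blue paddle (253, 221), the yellow balls and gate near (205–225, 348), and the orange bowl (209, 286). The mint bowl at the yellow lip is at (180, 347). The side picture agrees, with the yellow paddle at (171, 354) and the blue one at (279, 320). I choose the yellow plate and will check it with a colour measurement and a crop.

```bash
cat >> h.py <<'E'
def paddle(cam,near=None):
    s=eyes.snapshot(cam); hsv=cv2.cvtColor(s["color"],cv2.COLOR_RGB2HSV)
    m=cv2.inRange(hsv,(22,150,120),(35,255,255)); n,l,st,ce=cv2.connectedComponentsWithStats(m)
    out=[]
    for i in range(1,n):
        if st[i,4]<25: continue
        v,u=np.nonzero(l==i); z=s["z_map"][v,u]; k=z>0
        if not k.any(): continue
        P=(np.c_[(u-s["cx"])/s["fx"]*z,(v-s["cy"])/s["fy"]*z,z][k]-s["t"])@np.asarray(s["R"])
        out.append((st[i,4],ce[i][::-1].round(),np.median(P,0).round(3),np.ptp(P,0).round(3)))
    return s,out
E
python3 - <<'E'
from h import *
for cam in ("top","side"):
    s,o=paddle(cam)
    for x in o: print(cam,*x)
    if cam=="top":
        cv2.imwrite("pics/crop.png",cv2.resize(s["color"][165:290,310:390,::-1],None,fx=4.5,fy=4.5,interpolation=cv2.INTER_CUBIC))
o=robot.get_obs(); print((np.array(o["orientation"]).T@(np.array([.415,-.212,.24])-o["tcp_pos"])).round(3))
E
```

```text
top 108 [266. 346.] [ 0.414 -0.218  0.182] [0.037 0.035 0.011]
side 88 [171. 353.] [ 0.41  -0.214  0.181] [0.038 0.035 0.009]
[ 0.325 -0.241 -0.034]
```

View pics/crop.png

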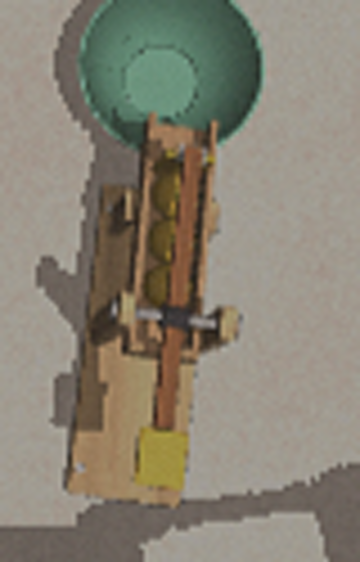

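The crop confirms it: the yellow plate is at the uphill end, with the balls, gate and mint bowl below. Both cameras put the paddle at about (0.412, -0.216, 0.181), which matches its given height of 181 mm. I'll go above it with the fingers shut.

Request:
carry_out(
  steps=[
    {"jaw": 0, "xyz": [0, 0, -0.035], "yaw": 0},
    {"jaw": 0, "xyz": [0.035, -0.026, -0.035], "yaw": 0},
    {"jaw": 0, "xyz": [0.07, -0.052, -0.035], "yaw": 0},
    {"jaw": 0, "xyz": [0.105, -0.078, -0.035], "yaw": 0},
    {"jaw": 0, "xyz": [0.14, -0.104, -0.035], "yaw": 0},
    {"jaw": 0, "xyz": [0.175, -0.13, -0.035], "yaw": 0},
    {"jaw": 0, "xyz": [0.21, -0.156, -0.035], "yaw": 0},
    {"jaw": 0, "xyz": [0.245, -0.182, -0.035], "yaw": 0},
    {"jaw": 0, "xyz": [0.28, -0.208, -0.035], "yaw": 0},
    {"jaw": 0, "xyz": [0.305, -0.226, -0.035], "yaw": 0},
    {"jaw": 0, "xyz": [0.321, -0.238, -0.035], "yaw": 0},
    {"jaw": 0, "xyz": [0.321, -0.238, -0.035], "yaw": 0},
    {"jaw": 0, "xyz": [0.321, -0.238, -0.035], "yaw": 0},
  ],
)

```text
t: 2.0
tcp_pos: [0.4121, -0.2163, 0.2405]
orientation: [[0.947, 0.322, -0.0], [0.322, -0.947, -0.001], [-0.001, 0.001, -1.0]]
contact_force: [-0.5, -0.2, 0.1]
grip_width: 0.005
grasp_force: 0.0
```

```bash
python3 - <<'E'
from h import *
for cam in ("side","wrist"):
    s,o=paddle(cam); save(s,cam+"2.png")
    for x in o: print(cam,*x)
o=robot.get_obs(); print(o["t"],o["tcp_pos"],o["grip_width"],o["contact_force"])
E
```

```text
side 72 [171. 354.] [ 0.409 -0.217  0.181] [0.034 0.031 0.009]
wrist 1767 [225. 278.] [ 0.413 -0.217  0.18 ] [0.039 0.037 0.005]
2.1 [ 0.41171023 -0.21702419  0.24046782] 0.004859894885368036 [-0.30539118  0.15188031  0.69957978]
```

View pics/wrist2.png

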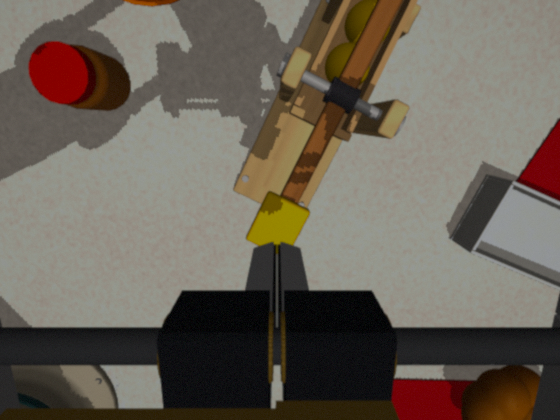

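The wrist picture shows the closed fingertips (row 245, col 277) right over the yellow paddle (225, 278), with the posts clear. The wrist camera puts the paddle at (0.413, -0.217, 0.180) and the TCP agrees, so I'll press to z of about 0.146.

Request:
carry_out(
  steps=[
    {"jaw": 0, "xyz": [0, 0, 0.025], "yaw": 0},
    {"jaw": 0, "xyz": [0, 0, 0.045], "yaw": 0},
    {"jaw": 0, "xyz": [0, 0, 0.055], "yaw": 0},
    {"jaw": 0, "xyz": [0, 0, 0.063], "yaw": 0},
    {"jaw": 0, "xyz": [0, 0, 0.07], "yaw": 0},
    {"jaw": 0, "xyz": [0, 0, 0.077], "yaw": 0},
    {"jaw": 0, "xyz": [0, 0, 0.084], "yaw": 0},
    {"jaw": 0, "xyz": [0, 0, 0.09], "yaw": 0},
    {"jaw": 0, "xyz": [0, 0, 0.094], "yaw": 0},
    {"jaw": 0, "xyz": [0, 0, 0.094], "yaw": 0},
    {"jaw": 0, "xyz": [0, 0, 0.094], "yaw": 0},
    {"jaw": 0, "xyz": [0, 0, 0.094], "yaw": 0},
    {"jaw": 0, "xyz": [0, 0, 0.094], "yaw": 0},
    {"jaw": 0, "xyz": [0, 0, 0.094], "yaw": 0},
    {"jaw": 0, "xyz": [0, 0, 0.094], "yaw": 0},
    {"jaw": 0, "xyz": [0, 0, 0.094], "yaw": 0},
    {"jaw": 0, "xyz": [0, 0, 0.094], "yaw": 0},
    {"jaw": 0, "xyz": [0, 0, 0.094], "yaw": 0},
    {"jaw": 0, "xyz": [0, 0, 0.094], "yaw": 0},
    {"jaw": 0, "xyz": [0, 0, 0.094], "yaw": 0},
  ],
)

```text
t: 4.1
tcp_pos: [0.4122, -0.2161, 0.1465]
orientation: [[0.947, 0.321, 0.0], [0.321, -0.947, 0.0], [0.0, -0.0, -1.0]]
contact_force: [1.0, -1.1, 4.8]
grip_width: 0.004
grasp_force: 2.0
```

```bash
python3 - <<'E'
from h import *
s=eyes.snapshot("side"); t=eyes.snapshot("top")
f=lambda i,a:cv2.resize(i["color"][a[0]:a[1],a[2]:a[3],::-1],(400,400),interpolation=cv2.INTER_CUBIC)
cv2.imwrite("pics/c3.png",np.hstack([f(s,(120,240,225,345)),f(t,(155,275,290,410))]))
for c,p in (("side",s),("top",t)):
  for l in ("yellow_ball0","yellow_bowl"):
    for d in eyes.mark_of(l,c)[:4]: print(c,l,round(d["score"],2),np.round(d["location"]),world(p,*d["location"]).round(3))
E
```

```text
side yellow_ball0 0.59 [186. 264.] [ 0.7   -0.232  0.034]
side yellow_ball0 0.54 [180. 254.] [ 0.738 -0.257  0.029]
side yellow_ball0 0.4 [184. 252.] [ 0.739 -0.23   0.036]
side yellow_ball0 0.25 [279. 271.] [0.574 0.177 0.131]
side yellow_bowl 0.68 [243. 278.] [ 0.603 -0.029  0.005]
side yellow_bowl 0.17 [185. 252.] [ 0.74  -0.227  0.034]
top yellow_ball0 0.61 [178. 341.] [ 0.734 -0.229  0.038]
top yellow_ball0 0.56 [187. 343.] [ 0.698 -0.236  0.038]
top yellow_bowl 0.84 [183. 345.] [ 0.715 -0.244  0.036]
top yellow_bowl 0.6 [213. 282.] [ 0.607 -0.016  0.006]
```

View pics/c3.png

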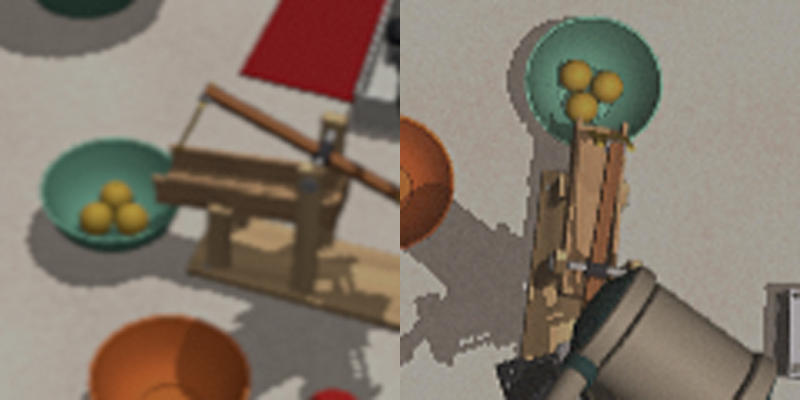

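All three balls lie together in the mint bowl (side crop around (210, 115), top crop around (90, 590)). The chute is empty and the gate is raised. I'll release slowly and retreat straight up.

Request:
carry_out(
  steps=[
    {"jaw": 0, "xyz": [0, 0, 0], "yaw": 0},
    {"jaw": 0, "xyz": [0, 0, 0], "yaw": 0},
    {"jaw": 0, "xyz": [0, 0, 0], "yaw": 0},
    {"jaw": 0, "xyz": [0, 0, 0], "yaw": 0},
    {"jaw": 0, "xyz": [0, 0, 0], "yaw": 0},
    {"jaw": 0, "xyz": [0, 0, -0.008], "yaw": 0},
    {"jaw": 0, "xyz": [0, 0, -0.016], "yaw": 0},
    {"jaw": 0, "xyz": [0, 0, -0.024], "yaw": 0},
    {"jaw": 0, "xyz": [0, 0, -0.031], "yaw": 0},
    {"jaw": 0, "xyz": [0, 0, -0.037], "yaw": 0},
    {"jaw": 0, "xyz": [0, 0, -0.05], "yaw": 0},
    {"jaw": 0, "xyz": [0, 0, -0.075], "yaw": 0},
    {"jaw": 0, "xyz": [0, 0, -0.1], "yaw": 0},
    {"jaw": 0, "xyz": [0, 0, -0.12], "yaw": 0},
    {"jaw": 0, "xyz": [0, 0, -0.12], "yaw": 0},
    {"jaw": 0, "xyz": [0, 0, -0.12], "yaw": 0},
    {"jaw": 0, "xyz": [0, 0, -0.12], "yaw": 0},
    {"jaw": 0, "xyz": [0, 0, -0.12], "yaw": 0},
  ],
)

```text
t: 6.2
tcp_pos: [0.4116, -0.2157, 0.2651]
orientation: [[0.947, 0.321, -0.002], [0.321, -0.947, 0.002], [-0.001, -0.002, -1.0]]
contact_force: [1.0, 0.4, 0.6]
grip_width: 0.003
grasp_force: 0.0
```

```bash
python3 - <<'E'
from h import *
s,o=paddle("side")
for x in o: print(*x)
cv2.imwrite("pics/c4.png",cv2.resize(s["color"][120:240,225:375,::-1],(750,600)))
for d in eyes.mark_of("yellow_ball0","side")[:4]: print(round(d["score"],2),world(s,*d["location"]).round(3))
print(robot.get_obs()["contact_force"])
E
```

```text
79 [171. 353.] [ 0.41  -0.214  0.181] [0.033 0.034 0.011]
68 [181. 262.] [ 0.709 -0.245  0.036] [0.046 0.052 0.016]
35 [184. 254.] [ 0.733 -0.231  0.036] [0.024 0.023 0.015]
0.54 [ 0.73  -0.232  0.036]
0.45 [ 0.699 -0.231  0.034]
0.37 [ 0.733 -0.263  0.03 ]
[-0.53106868 -0.04402544  0.4854731 ]
```

View pics/c4.png

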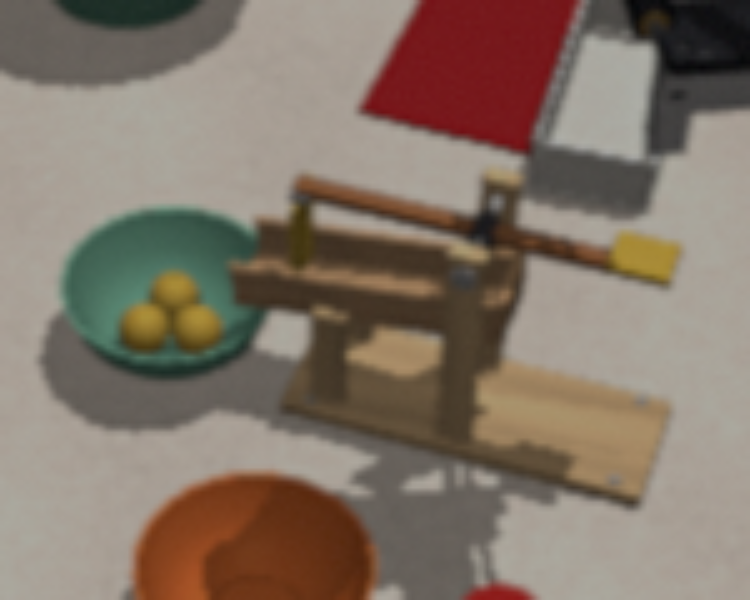

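The paddle is back at 181 mm (crop (255, 645)), the gate is shut (crop (235, 300)) and all three balls are in the mint bowl (crop (315, 170)). The fingers are clear.

```bash
python3 -c "
from plant import order
print(order.close_job())"
```

```text
the job is handed in; nothing more can be done
None
```

I pressed the yellow paddle until all three yellow balls had rolled into the mint bowl, then let it up so the gate shut again, and handed the job in; no verdict came back.

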